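# Fill the parts tin, close it with the nested lids and lift off the outer lid

### The arm

A 6-joint arm with a two-finger parallel gripper is mounted at the origin on the work surface. World frame = base frame: x ahead of the robot, y to its left, z up, the work surface at z = 0. Lengths are in m, angles in rad, forces in N, time in s.
With the tool pointing down it reaches from about 0.25 to 0.725 m from the base axis. Payload 4 kg.
Tool frame: the origin (TCP) lies on the centre line of the jaws, within the pads' length; the fingertips stand 17 mm ahead of it and the grasp point (between the pads) lies 2 mm behind it; z points along the fingers, x is the direction in which the jaws open and shut, and the axes are right-handed (so a half turn about z gives the same grasp; the last joint's range is limited). The gripper opens to 85 mm and grips with 20 to 120 N. Pads are 22 mm wide; open, the fingers measure 114 mm over their backs; the gripper's body (76 mm by 85 mm) begins 54 mm behind the grasp point. The pads swing forward as they close: fully open they stand 13 mm farther back than shut.
Start: joints at [-1.3, 0.241, 0.005, 1.335, 0, 1.571], TCP at [0.134, -0.482, 0.248] pointing down, gripper open.
Joint ranges: [-2.72, 2.72], [-1.05, 1.87], [-1.09, 1.28], [-1.99, 2.15], [-1.42, 1.44], [-3.14, 3.14]. Speed limits (rad/s): [2.79, 2.79, 3.14, 3.14, 3.14, 3.14].

### API

Orientations are given as a unit quaternion [x, y, z, w].
In Python, from workcell import bot gives the robot as it stands.
- The arm moves only by the tool jog_arm, never from a script. Its arguments are lists of equal length, an entry for each row: "jaw": the closure, from 0 (fully open) to 1 (shut); "linear": the shift along the tool's x, y, z in m, a list of three; "delta_rot": the turn, a rotation vector about the tool's x, y, z in degrees, a list of three. A call has exactly 8 rows; each row is the pose to reach, as a shift and turn from the pose commanded when the call began, along the tool's axes at that moment; what a row does not reach only later rows make up. A row lasts 1/12 s, in which the tool goes at most 41.7 mm and 7.16 degrees, less where a joint would pass 70% of its speed; a pose out of reach is approached as far as the arm can. A call with a gripper value outside its range is refused whole. The fingers move at their own pace and stop on an object; the grip force is fixed at half the most. Time passes only in rows, so rows that repeat a pose let the fingers close, or fill a call up. It gives the time, the measured TCP pose, the force and the opening at its end, in the units of the state.
- bot.get_obs(): the state, without advancing time (a new reading comes with each control period).
- bot.camera(name): name is "side" or "top"; returns (picture, depth): 420x560x3 uint8, red, green, blue; 420x560 float32, m along the optical axis (not along the pixel's ray), 0 where there is no reading.
- bot.calibration(name): a dict with "fovy" (degrees; the focal length in pixels is half the picture's height over the tangent of half this angle, whatever the lens; pixels are square), "cx", "cy" (the principal point, pixels), "k1" (the pictures are not rectified: a ray, as slopes to the right and down, at radius r is drawn at 1 + k1 r^2 times it, then the intrinsics apply), "origin" and "orientation" of the camera in the world. Camera axes: x right, y down, z forward; pixel columns grow to the right and rows downward; lengths in m; the calibration is good to about 2 mm. A picture is of the moment at which its call begins. calibration takes no time and is no camera call.
- bot.job_done(): hands the job in, once; it reports no verdict.
The state is a dict: "clock": time; "joint_pos": joint angles; "joint_vel": joint speeds; "tau": joint torques, N m; "eef_pos": TCP position; "tool_rot": TCP orientation; "ft_force": force on the tool from outside, world axes, zero at the start; "ft_torque": the same for the moment, N m; "grip_width": finger opening in m.
Only numpy, scipy, OpenCV 4.12 (cv2) and the standard library are available. Lean on these libraries where they do the work, as an engineer would, in place of code of your own. Each camera call takes 0.05 s, during which the arm holds its last target.

### The job

Tip all four brass nuts out of the small steel tray into the open parts tin and set the empty tray back down upright on the bench. Then carry the nested lid pair over by the orange knob of its white inner lid and lower it gently, still in the grip, until the inner lid is seated in the tin; let go of the knob, take hold of the blue outer lid alone by its black collar and lift it off, without raising or shifting the inner lid. Finish while still holding the outer lid level and still, at least 10 cm above where it sat, and leave the other things on the bench where they are.

Things in the scene. Friction and masses are not known exactly. Their poses are not given: they have to be found in the camera images.
- tin: Round open aluminium parts tin fixed to the bench: outer diameter 120, wall 4 (mouth 112 wide), 80 high, floor 4 thick. Origin: centre of its underside, on the bench; z up.
- tray_handle (a point): Grip point of the small open steel tray (loose, about 160 g): inside its upright red handle plate, 46 above the tray's underside, 18 below the plate's top. Plate: 12 thick along the tray's x, 40 wide (y), 64 tall, at the tray's back (+x) end; pinch it from above across its thickness. Axes: x from the open mouth to the handle, z up.
- tray_lip (a point): Middle of the edge of the tray's open front (-x) end, on top of its floor: 126 from tray_handle towards -x and 43 below it; same axes. Pan: 120 long (x), 66 wide (y), floor 3 thick, walls 20 high on both sides and at the back. Nuts slide off over this edge (friction about 0.35, varies).
- nut0_center (a point): Centre (half-way up) of a loose brass hex nut with a black bore, 24 over its corners, 19 high, 35 g; lies in the tray at the start.
- nut1_center (a point): Centre (half-way up) of a loose brass hex nut with a black bore, 24 over its corners, 19 high, 35 g; lies in the tray at the start.
- nut2_center (a point): Centre (half-way up) of a loose brass hex nut with a black bore, 24 over its corners, 19 high, 35 g; lies in the tray at the start.
- nut3_center (a point): Centre (half-way up) of a loose brass hex nut with a black bore, 24 over its corners, 19 high, 35 g; lies in the tray at the start.
- knob (a point): Centre of the gripping part of the white inner lid's orange knob: upright cylinder 24 in diameter, top 12 above this point, 28 tall, standing up through the outer lid's hole. 56 above the lid's underside. Seated in the tin it is 122 above the tin's underside. Lifting the knob lifts both lids, as the outer lid rests loosely on the inner one.
- inner: White inner lid (loose, about 130 g). Origin: centre of its underside, z up along its axis. Tapered plug 94 wide at the bottom, 104 at the top, 14 tall; above it a flange 124 wide, 4 thick, that comes to rest on the tin's rim. At the start the nested pair stands on the bench on this plug.
- collar (a point): Centre of the upright black collar of the blue outer lid: ring 56 in outer, 46 in inner diameter, 18 tall (9 above and 9 below this point). The orange knob stands inside it and rises 28 above its top. When nested this point is 25 below the knob point, on the same axis. z up along the lid's axis.
- outer: Blue outer lid (loose, about 120 g). Origin: centre of its disc's underside, 13 below the collar point. Flat disc 146 wide, 4 thick, with the collar in its middle round a 46 hole and a skirt at its edge reaching 13 below the disc.
- wrench: Bystander: steel wrench 160 long lying on the bench; origin under its middle.
- tape: Bystander: yellow tape roll, 72 wide, 25 high; origin at the centre of its underside.
- jar: Bystander: jar 60 wide, 85 high; origin at the centre of its underside.
- can: Bystander: green can 52 wide, 110 high; origin at the centre of its underside.
- binlet: Bystander: blue open bin 120 by 90, 55 high; origin at the centre of its underside.
- carton: Bystander: small cardboard box 60 by 90, 50 high; origin at the centre of its underside.

How it is judged:
By the outcome, as a careful person would: the job done as asked, in the order asked, and still so for the second after the job is handed in, while the arm keeps its last pose, push and grip.
It also fails if it takes over 72 s, if anything falls off the work surface, if the arm or the gripper's body presses on something with over 40 N, if the wrist force passes 120 N, or if a joint passes its speed limit or range.

## Working session

There is one attempt and no reset: what is moved stays moved. The work goes in short steps, Python scripts to look and compute and a tool call to move; the robot and the scene stay as the last step left them, time stands still between calls to the robot, and variables do not carry over. Pictures are saved under pics/ and viewed, and the job is handed in when it is done.

Besides the shell and the picture viewer there is one more tool, called after "Call:" by a JSON object that holds its "method" and its "body", one argument or row to a line. jog_arm: Moves the arm, as the interface text tells. Its arguments: {"type":"object","properties":{"jaw":{"type":"array","items":{"type":"number"}},"linear":{"type":"array","items":{"type":"array","items":{"type":"number"}}},"delta_rot":{"type":"array","items":{"type":"array","items":{"type":"number"}}}},"required":["jaw","linear","delta_rot"]}

```bash
ls; mkdir -p pics
cat > h.py <<'E'
import numpy as np, cv2
from scipy.spatial.transform import Rotation as R
from workcell import bot
def save(n,img): cv2.imwrite(f'pics/{n}.png',cv2.cvtColor(img,cv2.COLOR_RGB2BGR))
def K(c,shape=(420,560)):
    f=shape[0]/2/np.tan(np.radians(c['fovy'])/2); return f
def rays(name,uv):
    c=bot.calibration(name); f=K(c)
    uv=np.atleast_2d(np.float64(uv)); Km=np.array([[f,0,c['cx']],[0,f,c['cy']],[0,0,1]])
    p=cv2.undistortPoints(uv[:,None,:],Km,np.array([c['k1'],0,0,0,0.]))[:,0]
    d=np.c_[p,np.ones(len(p))]
    Rm=R.from_quat(c['orientation']).as_matrix()
    return np.array(c['origin']),d@Rm.T
def onplane(name,uv,z):
    o,d=rays(name,uv); return o+d*((z-o[2])/d[:,2])[:,None]
def atdepth(name,uv,dep):
    o,d=rays(name,uv); return o+d*np.reshape(dep,(-1,1))
E
python3 - <<'E'
from h import *
for n in('side','top'):
    im,d=bot.camera(n); save(n+'0',im); np.save(n+'0.npy',d); np.save(n+'im0.npy',im); print(bot.calibration(n))
print(bot.get_obs())
E
```

```text
pics
{'fovy': 53.62465856925423, 'cx': 273.781521529686, 'cy': 204.6849067551588, 'k1': -0.03407034082755286, 'origin': array([0.16353729, 0.77538514, 0.63644223]), 'orientation': array([-0.21284954,  0.85515451, -0.45922949,  0.11186654])}
{'fovy': 46.63213433566882, 'cx': 279.88694704086265, 'cy': 211.23229094458625, 'k1': -0.15033628848448288, 'origin': array([0.38693809, 0.03807254, 1.24914046]), 'orientation': array([ 0.71165375, -0.69977151,  0.04750403, -0.04015155])}
{'clock': 0.1, 'joint_pos': array([-1.30001602e+00,  2.41335953e-01,  3.86442734e-03,  1.33520235e+00,
       -6.64349614e-06,  1.57080662e+00]), 'joint_vel': array([ 0.00163945, -0.00095476,  0.00296505,  0.00163471,  0.00168815,
       -0.00094966]), 'tau': array([-1.86574466e-04, -3.73136115e+01,  2.53010827e+01,  1.08805686e-02,
       -6.24664608e-05, -8.28747119e-06]), 'eef_pos': array([ 0.13359754, -0.48126906,  0.24750488]), 'tool_rot': array([ 7.96075486e-01, -6.05196613e-01, -7.49351943e-04, -5.65491413e-04]), 'ft_force': array([0.28757166, 0.1949469 , 0.62742093]), 'ft_torque': array([0.0598151 , 0.05765123, 0.0218402 ]), 'grip_width': 0.08567217389934849}
```

View pics/side0.png

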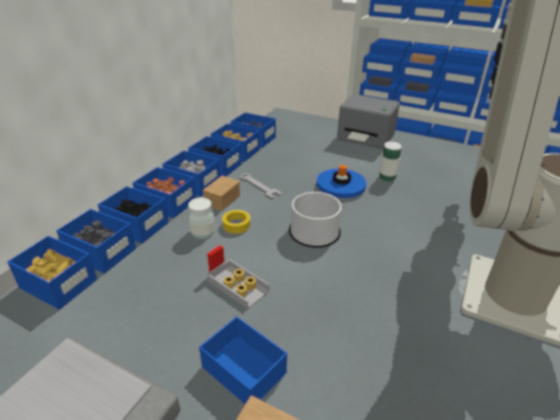

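View pics/top0.png

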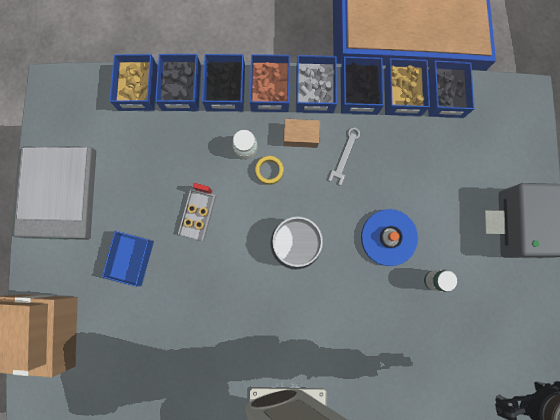

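The side view shows the tray at about (238,280) with its red handle at (216,258), the tin at (316,218) and the lid pair at (342,180). In the top view the tray is at (197,212) with its handle at (202,188), the tin at (297,242), the lid at (390,237) and the can at (443,281). Next I measure them.

Run:
```python
from h import *
im=np.load('topim0.npy'); d=np.load('top0.npy'); hsv=cv2.cvtColor(im,cv2.COLOR_RGB2HSV)
si=np.load('sideim0.npy'); sd=np.load('side0.npy'); shsv=cv2.cvtColor(si,cv2.COLOR_RGB2HSV)
def pts(name,m,dd):
    v,u=np.nonzero(m&(dd>0)); return atdepth(name,np.c_[u,v],dd[v,u])
def box(shape,x0,x1,y0,y1):
    m=np.zeros(shape,bool); m[y0:y1,x0:x1]=1; return m
# tin rim: points with z near .08
v,u=np.mgrid[210:275,265:330]; P=atdepth('top',np.c_[u.ravel(),v.ravel()],d[v,u].ravel())
q=P[(P[:,2]>.074)&(P[:,2]<.09)]; c,r=cv2.minEnclosingCircle(q[:,:2].astype(np.float32)); print('tin',c,r,np.median(q[:,2]),len(q))
# handle
m=(hsv[...,1]>150)&((hsv[...,0]<6)|(hsv[...,0]>174))&box(m.shape if 0 else d.shape,180,225,175,200)
P=pts('top',m,d); print('handle top z',np.percentile(P[:,2],[5,50,90]),m.sum())
v,u=np.nonzero(m);X=onplane('top',np.c_[u,v],.064); print(cv2.minAreaRect(X[:,:2].astype(np.float32)*1000))
q=P[P[:,2]>.055];print('handle depth',q.mean(0),cv2.minAreaRect(q[:,:2].astype(np.float32)*1000))
sm=(shsv[...,1]>150)&((shsv[...,0]<6)|(shsv[...,0]>174))&box(d.shape,200,235,240,275)
P=pts('side',sm,sd);print('side handle',P.min(0),P.max(0)); q=P[P[:,2]>.058]; print(q.mean(0))
# tray all pts
v,u=np.mgrid[175:250,165:225]; P=atdepth('top',np.c_[u.ravel(),v.ravel()],d[v,u].ravel()); q=P[(P[:,2]>.012)]
big=q[q[:,2]<.1]; print('tray',cv2.minAreaRect(big[:,:2].astype(np.float32)*1000))
# lid blue
m=(hsv[...,1]>150)&(abs(hsv[...,0].astype(int)-110)<12)&box(d.shape,350,430,200,275)
v,u=np.nonzero(m); X=onplane('top',np.c_[u,v],.035);print('lid',cv2.minEnclosingCircle(X[:,:2].astype(np.float32)),np.median(pts('top',m,d)[:,2]))
m=(hsv[...,1]>150)&(hsv[...,0]<20)&box(d.shape,370,415,215,260)
P=pts('top',m,d);print('knob',np.median(P,0),np.percentile(P[:,2],[10,90]),m.sum()); v,u=np.nonzero(m);
q=P[P[:,2]>.062];print(q.mean(0),len(q))
bm=(hsv[...,2]<70)&box(d.shape,370,415,215,260);P=pts('top',bm,d);print('collar',cv2.minEnclosingCircle(P[(P[:,2]>.038),:2].astype(np.float32)))
for n,b,zz in(('can',(425,462,265,300),.1),('jar',(228,262,126,160),.075),('bin',(98,160,225,292),.045),('tape',(250,290,152,190),.015)):
    v,u=np.mgrid[b[2]:b[3],b[0]:b[1]];P=atdepth('top',np.c_[u.ravel(),v.ravel()],d[v,u].ravel());q=P[P[:,2]>zz];print(n,q.min(0),q.max(0))
x=cv2.resize(im[170:260,165:255],None,fx=6,fy=6,interpolation=cv2.INTER_CUBIC);save('trayzoom',x)
```

```text
tin (0.46040958166122437, -0.014646674506366253) 0.060008250176906586 0.08083038475097482 268
handle top z [0.04619625 0.06458165 0.06756218] 78
((591.415283203125, 220.54290771484375), (46.035743713378906, 11.803465843200684), 72.46984100341797)
handle depth [0.59220449 0.22343899 0.06489051] ((592.6233520507812, 223.12913513183594), (40.25392532348633, 11.224634170532227), 75.49064636230469)
side handle [0.58375603 0.20945761 0.01943408] [0.59868629 0.24762333 0.06801098]
[0.59136166 0.22943067 0.06329506]
tray ((534.5151977539062, 237.5872802734375), (68.20415496826172, 132.45257568359375), 76.79890441894531)
lid ((0.47771546244621277, -0.25037434697151184), 0.07184652984142303) 0.023304544274215022
knob [ 0.47806849 -0.25356754  0.06896911] [0.06520315 0.07232261] 62
[ 0.4782435  -0.25360692  0.06886174] 60
collar ((0.4786374270915985, -0.2524568438529968), 0.027677305042743683)
can [ 0.3476222  -0.39488769  0.10000507] [0.39519915 0.03807254 1.24914046]
jar [0.38693809 0.03807254 0.07524428] [0.73427178 0.14318197 1.24914046]
bin [0.34673796 0.03807254 0.04507812] [0.48165008 0.46523707 1.24914046]
tape [0.38693809 0.02265566 0.01505438] [0.69161804 0.10621249 1.24914046]
```

View pics/trayzoom.png

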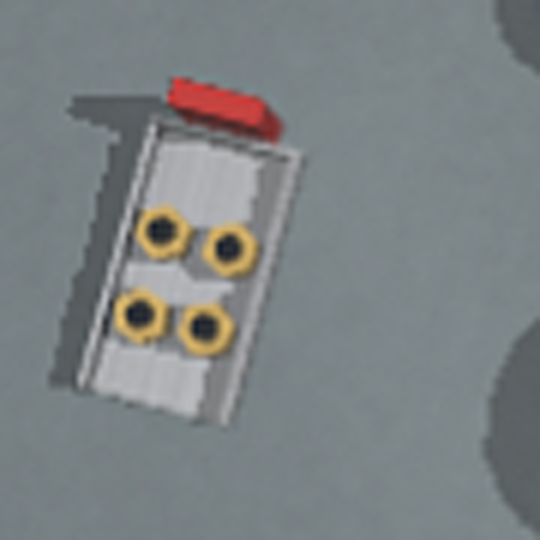

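```bash
cat >> h.py <<'E'
def target(x,y,z,yaw,tilt=0):
    a=np.radians(yaw); X=np.array([np.cos(a),np.sin(a),0]); Z=np.array([0,0,-1.]); Y=np.cross(Z,X)
    return np.array([x,y,z]), R.from_matrix(np.c_[X,Y,Z])*R.from_rotvec([0,np.radians(tilt),0])
def delta(x,y,z,yaw,tilt=0):
    o=bot.get_obs(); p,r=target(x,y,z,yaw,tilt); r0=R.from_quat(o['tool_rot'])
    print('t',round(o['clock'],2),'eef',o['eef_pos'].round(4),'F',o['ft_force'].round(1),'w',round(o['grip_width'],4),'q',o['joint_pos'].round(2))
    print(' lin mm',(r0.inv().apply(p-o['eef_pos'])*1000).round(1),'rot',np.degrees((r0.inv()*r).as_rotvec()).round(2))
E
python3 -c "
from h import *
delta(.592,.2235,.2,-13.5)"
```

```text
t 0.1 eef [ 0.1336 -0.4813  0.2475] F [0.3 0.2 0.6] w 0.0857 q [-1.3   0.24  0.    1.34 -0.    1.57]
 lin mm [-556.4 -630.2   48.5] rot [-6.000e-02  1.000e-01 -6.099e+01]
```

Call:
{"method": "jog_arm", "body": {
  "jaw": [0,0,0,0,0,0,0,0],
  "linear": [
    [-0.013,-0.015,0],
    [-0.036,-0.041,0],
    [-0.062,-0.07,0],
    [-0.088,-0.1,0],
    [-0.114,-0.129,0],
    [-0.14,-0.159,0],
    [-0.166,-0.188,0],
    [-0.192,-0.217,0]
  ],
  "delta_rot": [
    [0,0,0],
    [0,0,0],
    [0,0,0],
    [0,0,0],
    [0,0,0],
    [0,0,0],
    [0,0,0],
    [0,0,0]
  ]
}}

```text
clock: 0.77
eef_pos: [0.2918, -0.2369, 0.2481]
tool_rot: [0.796, -0.605, -0.0, -0.0]
ft_force: [1.6, 0.5, -0.5]
grip_width: 0.0855
```

Call:
{"method": "jog_arm", "body": {
  "jaw": [0,0,0,0,0,0,0,0],
  "linear": [
    [-0.026,-0.029,0],
    [-0.052,-0.059,0],
    [-0.078,-0.088,0],
    [-0.104,-0.118,0],
    [-0.13,-0.147,0],
    [-0.156,-0.177,0],
    [-0.182,-0.206,0],
    [-0.2,-0.226,0]
  ],
  "delta_rot": [
    [0,0,-4],
    [0,0,-8],
    [0,0,-12],
    [0,0,-16],
    [0,0,-20],
    [0,0,-24],
    [0,0,-28],
    [0,0,-30]
  ]
}}

```text
clock: 1.43
eef_pos: [0.4569, 0.0174, 0.2479]
tool_rot: [0.927, -0.376, -0.0, -0.0]
ft_force: [0.4, -0.4, 0.2]
grip_width: 0.0854
```

```bash
python3 -c "
from h import *
delta(.592,.2235,.15,-13.5)"
```

```text
t 1.43 eef [0.4569 0.0174 0.2479] F [ 0.4 -0.4  0.2] w 0.0854 q [ 0.04  0.16 -0.1   1.31  0.    2.38]
 lin mm [ -46.7 -241.9   98. ] rot [-3.000e-02  2.000e-02 -3.068e+01]
```

Call:
{"method": "jog_arm", "body": {
  "jaw": [0,0,0,0,0,0,0,0],
  "linear": [
    [-0.004,-0.02,0],
    [-0.01,-0.053,0],
    [-0.017,-0.09,0.01],
    [-0.025,-0.127,0.02],
    [-0.032,-0.165,0.03],
    [-0.039,-0.2,0.05],
    [-0.044,-0.23,0.075],
    [-0.0467,-0.242,0.098]
  ],
  "delta_rot": [
    [0,0,-4],
    [0,0,-8],
    [0,0,-12],
    [0,0,-16],
    [0,0,-20],
    [0,0,-24],
    [0,0,-28],
    [0,0,-30.7]
  ]
}}

```text
clock: 2.1
eef_pos: [0.5937, 0.2235, 0.1483]
tool_rot: [0.993, -0.117, 0.001, -0.001]
ft_force: [-0.3, 0.1, -0.4]
grip_width: 0.0854
```

Run:
```python
from h import *
delta(.592,.2235,.044,-13.5)
im,d=bot.camera('side'); save('s1',im)
im,d=bot.camera('top'); save('t1',im)
```

```text
t 2.1 eef [0.5937 0.2235 0.1483] F [-0.3  0.1 -0.4] w 0.0854 q [0.36 0.56 0.22 1.23 0.   2.17]
 lin mm [ -1.7   0.6 104.3] rot [-0.09 -0.05  0.06]
```

View pics/s1.png

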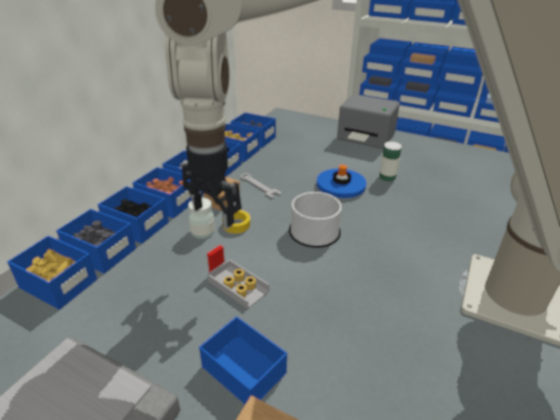

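The side view shows the open gripper above the tray handle at (216,258), its fingertips near (237,220), clear of the jar. I descend and close.

Call:
{"method": "jog_arm", "body": {
  "jaw": [0,0,0,0,0,0,0,0],
  "linear": [
    [-0.001,0,0.01],
    [-0.0015,0,0.028],
    [-0.0015,0,0.046],
    [-0.0015,0,0.064],
    [-0.0015,0,0.08],
    [-0.0015,0,0.092],
    [-0.0015,0,0.1],
    [-0.0015,0,0.104]
  ],
  "delta_rot": [
    [0,0,0],
    [0,0,0],
    [0,0,0],
    [0,0,0],
    [0,0,0],
    [0,0,0],
    [0,0,0],
    [0,0,0]
  ]
}}

```text
clock: 2.87
eef_pos: [0.5902, 0.219, 0.0464]
tool_rot: [0.993, -0.121, -0.0, 0.0]
ft_force: [0.5, -0.4, -0.5]
grip_width: 0.0857
```

Call:
{"method": "jog_arm", "body": {
  "jaw": [0.5,0.7,0.8,0.85,0.9,0.95,1,1],
  "linear": [
    [0,0,0],
    [0,0,0],
    [0,0,0],
    [0,0,0],
    [0,0,0],
    [0,0,0],
    [0,0,0],
    [0,0,0]
  ],
  "delta_rot": [
    [0,0,0],
    [0,0,0],
    [0,0,0],
    [0,0,0],
    [0,0,0],
    [0,0,0],
    [0,0,0],
    [0,0,0]
  ]
}}

```text
clock: 3.53
eef_pos: [0.5912, 0.2203, 0.047]
tool_rot: [0.993, -0.12, 0.001, -0.0]
ft_force: [0.3, -0.3, 3.6]
grip_width: 0.0114
```

Run:
```python
from h import *
delta(.592,.2235,.044,-13.5)
im,d=bot.camera('side'); save('s2',cv2.resize(im[180:330,140:340],None,fx=3,fy=3))
```

```text
t 3.53 eef [0.5912 0.2203 0.047 ] F [ 0.3 -0.3  3.6] w 0.0114 q [ 0.36  0.64  0.08  1.01 -0.    2.17]
 lin mm [ 0.  -3.3  3. ] rot [-0.04 -0.08 -0.28]
```

View pics/s2.png

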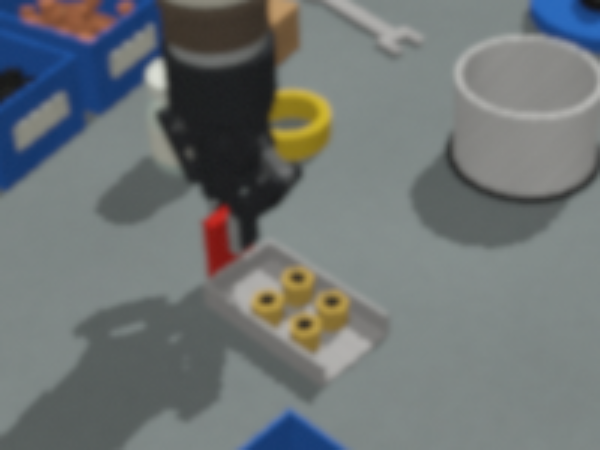

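The jaws hold the red plate (opening 11.4 mm) and all four nuts are still in the tray. Lifting now.

Call:
{"method": "jog_arm", "body": {
  "jaw": [1,1,1,1,1,1,1,1],
  "linear": [
    [0,0,-0.006],
    [0,0,-0.02],
    [0,0,-0.042],
    [0,0,-0.068],
    [0,0,-0.096],
    [0,0,-0.124],
    [0,0,-0.146],
    [0,0,-0.158]
  ],
  "delta_rot": [
    [0,0,0],
    [0,0,0],
    [0,0,0],
    [0,0,0],
    [0,0,0],
    [0,0,0],
    [0,0,0],
    [0,0,0]
  ]
}}

```text
clock: 4.25
eef_pos: [0.5911, 0.2205, 0.2074]
tool_rot: [0.993, -0.12, 0.001, -0.001]
ft_force: [0.5, 0.4, -2.5]
grip_width: 0.0111
```

Run:
```python
from h import *
delta(.600,-.0146,.21,0)
```

```text
t 4.25 eef [0.5911 0.2205 0.2074] F [ 0.5  0.4 -2.5] w 0.0111 q [0.36 0.52 0.31 1.36 0.   2.17]
 lin mm [ 64.6 226.2  -2.9] rot [ -0.09  -0.16 -13.78]
```

Call:
{"method": "jog_arm", "body": {
  "jaw": [1,1,1,1,1,1,1,1],
  "linear": [
    [0.001,0.004,-0.001],
    [0.004,0.013,-0.002],
    [0.008,0.027,-0.003],
    [0.013,0.045,-0.003],
    [0.018,0.064,-0.003],
    [0.024,0.084,-0.003],
    [0.03,0.104,-0.003],
    [0.036,0.124,-0.003]
  ],
  "delta_rot": [
    [0,0,-0.5],
    [0,0,-1],
    [0,0,-2],
    [0,0,-3],
    [0,0,-4],
    [0,0,-5],
    [0,0,-6],
    [0,0,-7]
  ]
}}

```text
clock: 4.92
eef_pos: [0.5944, 0.0891, 0.2046]
tool_rot: [0.998, -0.059, -0.002, 0.001]
ft_force: [-0.8, 0.1, -3.2]
grip_width: 0.0114
```

Run:
```python
from h import *
delta(.600,-.0146,.21,0)
```

```text
t 4.92 eef [0.5944 0.0891 0.2046] F [-0.8  0.1 -3.2] w 0.0114 q [ 0.15  0.47  0.22  1.33 -0.    1.84]
 lin mm [ 17.7 102.4  -5.3] rot [ 0.08  0.28 -6.73]
```

Call:
{"method": "jog_arm", "body": {
  "jaw": [1,1,1,1,1,1,1,1],
  "linear": [
    [0.003,0.02,0],
    [0.006,0.038,0],
    [0.009,0.055,0],
    [0.012,0.07,0],
    [0.014,0.083,0],
    [0.016,0.093,0],
    [0.017,0.1,0],
    [0.0175,0.102,0]
  ],
  "delta_rot": [
    [0,0,-1],
    [0,0,-2],
    [0,0,-3],
    [0,0,-4],
    [0,0,-5],
    [0,0,-6],
    [0,0,-6.5],
    [0,0,-6.7]
  ]
}}

```text
clock: 5.58
eef_pos: [0.6, -0.014, 0.2053]
tool_rot: [1.0, -0.002, -0.002, 0.0]
ft_force: [-0.6, -0.4, -3.1]
grip_width: 0.0114
```

Run:
```python
from h import *
delta(.600,-.0146,.21,0)
im,d=bot.camera('side'); save('s3',im)
im,d=bot.camera('top'); save('t3',im); np.save('t3.npy',d);np.save('t3im.npy',im)
```

```text
t 5.58 eef [ 0.6    -0.014   0.2053] F [-0.6 -0.4 -3.1] w 0.0114 q [-0.02  0.46  0.21  1.33 -0.    1.55]
 lin mm [-0.1  0.6 -4.7] rot [ 0.02  0.22 -0.18]
```

View pics/s3.png

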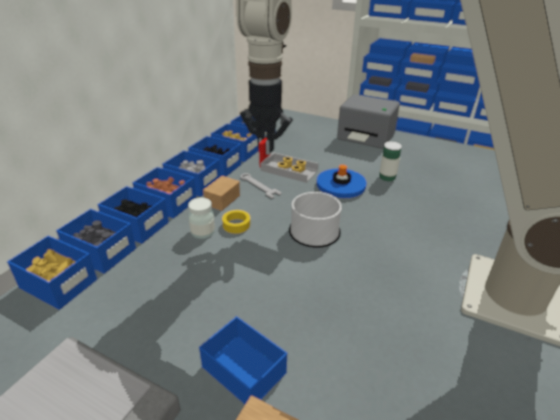

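View pics/t3.png

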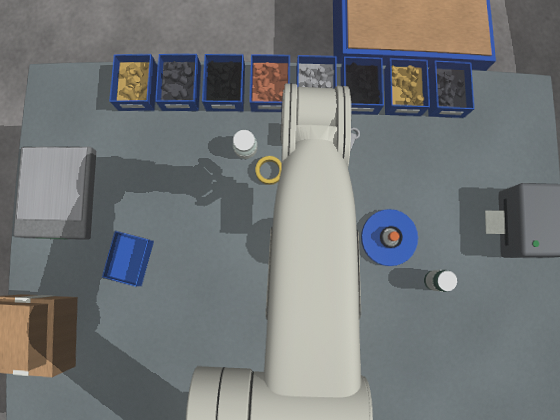

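The side view shows the tray level with its nuts at about (290,165), and the top view is hidden by the arm. The first tilt brings the lip close over the tin mouth.

Run:
```python
from h import *
delta(.595,-.018,.18,0,15)
```

```text
t 5.68 eef [ 0.6006 -0.0127  0.2061] F [-0.9  0.4 -2.3] w 0.0112 q [-0.02  0.46  0.22  1.33  0.    1.55]
 lin mm [-5.5  5.3 26.1] rot [ 0.   15.13 -0.14]
```

Call:
{"method": "jog_arm", "body": {
  "jaw": [1,1,1,1,1,1,1,1],
  "linear": [
    [0,0.001,0.002],
    [-0.001,0.002,0.006],
    [-0.002,0.003,0.011],
    [-0.003,0.004,0.016],
    [-0.004,0.005,0.021],
    [-0.005,0.005,0.024],
    [-0.0055,0.005,0.026],
    [-0.0055,0.005,0.026]
  ],
  "delta_rot": [
    [0,1,0],
    [0,3,0],
    [0,6,0],
    [0,9,0],
    [0,12,0],
    [0,14,0],
    [0,15,0],
    [0,15,0]
  ]
}}

```text
clock: 6.35
eef_pos: [0.5934, -0.0163, 0.18]
tool_rot: [0.992, -0.0, 0.129, -0.0]
ft_force: [-0.4, 0.4, -3.1]
grip_width: 0.0115
```

Run:
```python
from h import *
delta(.571,-.018,.198,0,30)
delta(.546,-.018,.217,0,45)
im,d=bot.camera('side'); save('s4',cv2.resize(im[110:260,230:430],None,fx=3,fy=3))
```

```text
t 6.35 eef [ 0.5934 -0.0163  0.18  ] F [-0.4  0.4 -3.1] w 0.0115 q [-0.03  0.28 -0.16  0.87  0.01  1.54]
 lin mm [-17.1   1.7 -23.1] rot [-0.02 15.17 -0.03]
t 6.35 eef [ 0.5934 -0.0163  0.18  ] F [-0.4  0.4 -3.1] w 0.0115 q [-0.03  0.28 -0.16  0.87  0.01  1.54]
 lin mm [-36.4   1.7 -47.9] rot [-1.000e-02  3.017e+01 -3.000e-02]
```

View pics/s4.png

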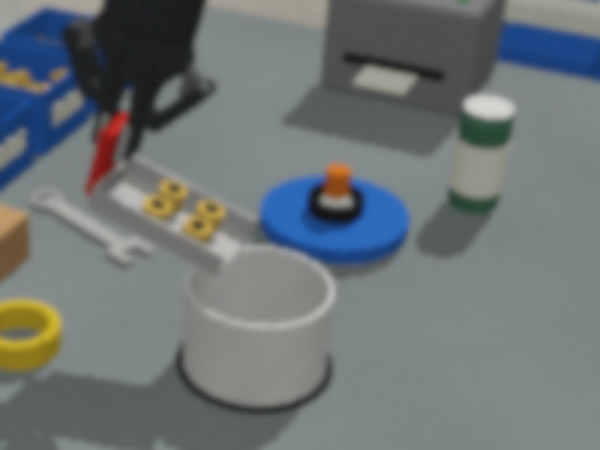

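The lip sits over the tin mouth (zoomed pixel about (235,255)) and the four nuts have not moved. Tilting on.

Call:
{"method": "jog_arm", "body": {
  "jaw": [1,1,1,1,1,1,1,1],
  "linear": [
    [-0.002,0.001,-0.003],
    [-0.004,0.001,-0.006],
    [-0.007,0.001,-0.009],
    [-0.009,0.001,-0.012],
    [-0.012,0.001,-0.015],
    [-0.014,0.001,-0.018],
    [-0.017,0.001,-0.021],
    [-0.019,0.001,-0.023]
  ],
  "delta_rot": [
    [0,2,0],
    [0,4,0],
    [0,6,0],
    [0,8,0],
    [0,10,0],
    [0,12,0],
    [0,14,0],
    [0,15,0]
  ]
}}

```text
clock: 7.07
eef_pos: [0.571, -0.0177, 0.1987]
tool_rot: [0.966, -0.0, 0.259, 0.0]
ft_force: [-0.3, -0.1, -1.4]
grip_width: 0.0112
```

Run:
```python
from h import *
delta(.542,-.018,.217,0,45)
im,d=bot.camera('side'); save('s5',cv2.resize(im[110:260,230:430],None,fx=3,fy=3))
```

```text
t 7.07 eef [ 0.571  -0.0177  0.1987] F [-0.3 -0.1 -1.4] w 0.0112 q [-0.04  0.08 -0.47  0.5   0.02  1.54]
 lin mm [-15.9   0.3 -30.4] rot [ 0.02 14.98 -0.04]
```

View pics/s5.png

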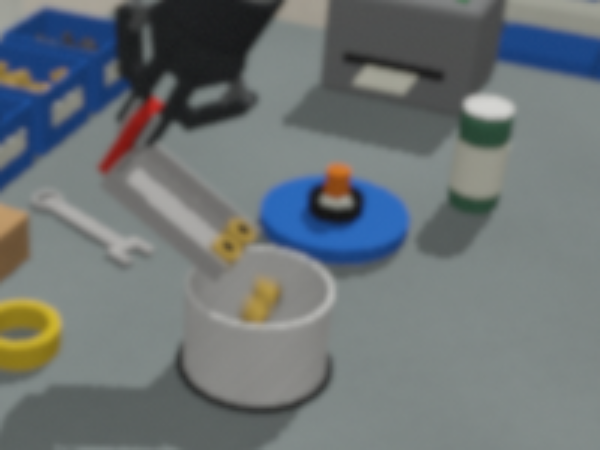

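Two nuts are falling inside the tin at zoomed (262,298) and the other two are sliding at (233,240). I continue to 45 degrees.

Call:
{"method": "jog_arm", "body": {
  "jaw": [1,1,1,1,1,1,1,1],
  "linear": [
    [-0.002,0,-0.004],
    [-0.004,0,-0.008],
    [-0.007,0,-0.013],
    [-0.009,0,-0.018],
    [-0.012,0,-0.022],
    [-0.014,0,-0.026],
    [-0.016,0,-0.03],
    [-0.016,0,-0.03]
  ],
  "delta_rot": [
    [0,2,0],
    [0,4,0],
    [0,6,0],
    [0,8,0],
    [0,10,0],
    [0,12,0],
    [0,14,0],
    [0,15,0]
  ]
}}

```text
clock: 7.78
eef_pos: [0.5423, -0.0179, 0.2168]
tool_rot: [0.924, -0.001, 0.383, 0.0]
ft_force: [0.6, 0.0, -1.4]
grip_width: 0.0107
```

Run:
```python
from h import *
delta(.6,-.018,.23,0,0)
im,d=bot.camera('side'); save('s6',cv2.resize(im[110:260,230:430],None,fx=3,fy=3))
```

```text
t 7.78 eef [ 0.5423 -0.0179  0.2168] F [ 0.6  0.  -1.4] w 0.0107 q [-0.05 -0.08 -0.77  0.1   0.04  1.53]
 lin mm [50.1  0.  31.6] rot [ 2.000e-02 -4.503e+01 -7.000e-02]
```

View pics/s6.png

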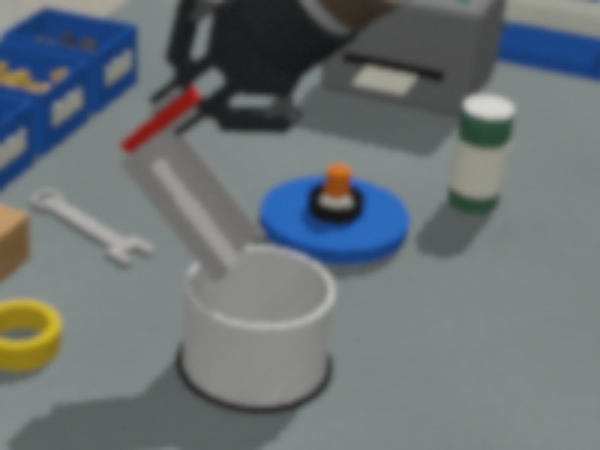

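The tray is empty (force −1.4 N, matching the tray alone). I level it and carry it back.

Call:
{"method": "jog_arm", "body": {
  "jaw": [1,1,1,1,1,1,1,1],
  "linear": [
    [0.002,0,-0.002],
    [0.008,0,0.002],
    [0.016,0,0.008],
    [0.024,0,0.014],
    [0.032,0,0.02],
    [0.04,0,0.025],
    [0.046,0,0.029],
    [0.05,0,0.0315]
  ],
  "delta_rot": [
    [0,-4,0],
    [0,-10,0],
    [0,-16.5,0],
    [0,-23,0],
    [0,-29.5,0],
    [0,-36,0],
    [0,-41,0],
    [0,-45,0]
  ]
}}

```text
clock: 8.5
eef_pos: [0.603, -0.018, 0.2308]
tool_rot: [1.0, -0.001, -0.001, 0.0]
ft_force: [0.1, 0.1, -1.3]
grip_width: 0.0112
```

Run:
```python
from h import *
delta(.591,.2205,.2,-13.8,0)
im,d=bot.camera('side'); save('s7',im)
```

```text
t 8.5 eef [ 0.603  -0.018   0.2308] F [ 0.1  0.1 -1.3] w 0.0112 q [-0.03  0.46  0.27  1.39 -0.    1.54]
 lin mm [ -12.3 -238.4   30.8] rot [1.000e-02 8.000e-02 1.374e+01]
```

View pics/s7.png

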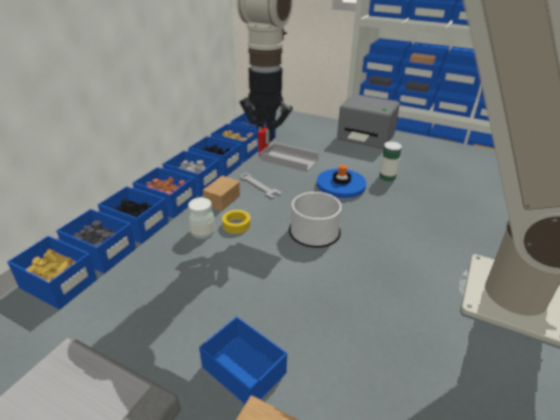

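The empty tray is level at about (290,156). Carrying it back to where it stood.

Call:
{"method": "jog_arm", "body": {
  "jaw": [1,1,1,1,1,1,1,1],
  "linear": [
    [-0.0005,-0.012,0],
    [-0.002,-0.04,0.002],
    [-0.004,-0.078,0.006],
    [-0.006,-0.118,0.012],
    [-0.008,-0.158,0.018],
    [-0.01,-0.196,0.024],
    [-0.0115,-0.225,0.029],
    [-0.0123,-0.2384,0.031]
  ],
  "delta_rot": [
    [0,0,1],
    [0,0,3],
    [0,0,5],
    [0,0,7],
    [0,0,9],
    [0,0,11.5],
    [0,0,13],
    [0,0,13.7]
  ]
}}

```text
clock: 9.22
eef_pos: [0.5877, 0.2249, 0.198]
tool_rot: [0.993, -0.118, -0.0, -0.001]
ft_force: [0.5, -0.2, -1.4]
grip_width: 0.0114
```

Run:
```python
from h import *
delta(.591,.2205,.049,-13.8,0)
```

```text
t 9.22 eef [0.5877 0.2249 0.198 ] F [ 0.5 -0.2 -1.4] w 0.0114 q [0.36 0.52 0.29 1.34 0.   2.17]
 lin mm [  4.3   3.7 149. ] rot [-0.09  0.02  0.22]
```

Call:
{"method": "jog_arm", "body": {
  "jaw": [1,1,1,1,1,1,1,1],
  "linear": [
    [0,0,0.01],
    [0,0,0.034],
    [0,0,0.065],
    [0,0,0.096],
    [0,0,0.12],
    [0,0,0.136],
    [0,0,0.144],
    [0,0,0.147]
  ],
  "delta_rot": [
    [0,0,0],
    [0,0,0],
    [0,0,0],
    [0,0,0],
    [0,0,0],
    [0,0,0],
    [0,0,0],
    [0,0,0]
  ]
}}

```text
clock: 9.88
eef_pos: [0.5875, 0.2192, 0.0498]
tool_rot: [0.993, -0.12, -0.001, 0.001]
ft_force: [0.6, -0.3, -0.4]
grip_width: 0.0111
```

Call:
{"method": "jog_arm", "body": {
  "jaw": [1,1,1,1,1,1,1,1],
  "linear": [
    [0,0,0.001],
    [0,0,0.002],
    [0,0,0.003],
    [0,0,0.004],
    [0,0,0.005],
    [0,0,0.005],
    [0,0,0.005],
    [0,0,0.005]
  ],
  "delta_rot": [
    [0,0,0],
    [0,0,0],
    [0,0,0],
    [0,0,0],
    [0,0,0],
    [0,0,0],
    [0,0,0],
    [0,0,0]
  ]
}}

```text
clock: 10.55
eef_pos: [0.5885, 0.2203, 0.047]
tool_rot: [0.993, -0.12, 0.0, -0.0]
ft_force: [0.8, 0.1, -0.0]
grip_width: 0.0111
```

The hanging force has gone from −1.4 to 0 N, so the tray is on the bench. Releasing and rising.

Call:
{"method": "jog_arm", "body": {
  "jaw": [0.9,0.8,0.6,0.4,0.2,0,0,0],
  "linear": [
    [0,0,0],
    [0,0,0],
    [0,0,0],
    [0,0,0],
    [0,0,0],
    [0,0,0],
    [0,0,0],
    [0,0,0]
  ],
  "delta_rot": [
    [0,0,0],
    [0,0,0],
    [0,0,0],
    [0,0,0],
    [0,0,0],
    [0,0,0],
    [0,0,0],
    [0,0,0]
  ]
}}

```text
clock: 11.22
eef_pos: [0.5883, 0.2202, 0.0466]
tool_rot: [0.993, -0.12, -0.0, 0.0]
ft_force: [-1.4, -0.2, 0.7]
grip_width: 0.0852
```

Call:
{"method": "jog_arm", "body": {
  "jaw": [0,0,0,0,0,0,0,0],
  "linear": [
    [0,0,-0.01],
    [0,0,-0.032],
    [0,0,-0.06],
    [0,0,-0.09],
    [0,0,-0.12],
    [0,0,-0.15],
    [0,0,-0.17],
    [0,0,-0.18]
  ],
  "delta_rot": [
    [0,0,0],
    [0,0,0],
    [0,0,0],
    [0,0,0],
    [0,0,0],
    [0,0,0],
    [0,0,0],
    [0,0,0]
  ]
}}

```text
clock: 11.88
eef_pos: [0.5897, 0.2207, 0.2317]
tool_rot: [0.993, -0.12, 0.003, -0.002]
ft_force: [0.8, 0.3, -0.1]
grip_width: 0.0854
```

Run:
```python
from h import *
delta(.4785,-.2525,.2,-30,0)
im,d=bot.camera('side'); save('s8',im)
im,d=bot.camera('top'); save('t8',im);np.save('t8.npy',d);np.save('t8im.npy',im)
```

```text
t 11.88 eef [0.5897 0.2207 0.2317] F [ 0.8  0.3 -0.1] w 0.0854 q [ 0.36  0.51  0.35  1.41 -0.    2.17]
 lin mm [  4.6 486.2  29.8] rot [-0.27 -0.3  16.21]
```

View pics/s8.png

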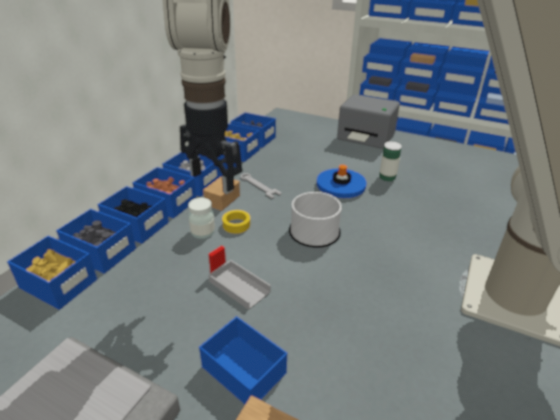

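View pics/t8.png

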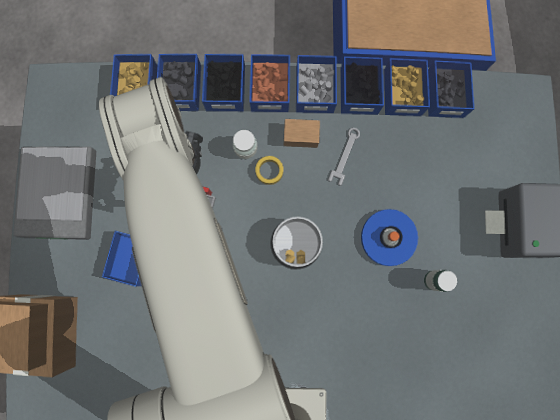

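The tray stands upright and empty at (238,280). The top view shows brass at the tin's near wall around (295,257), so I zoom in to count the nuts.

Run:
```python
from h import *
im=np.load('t8im.npy'); save('t8z',cv2.resize(im[210:275,265:330],None,fx=9,fy=9,interpolation=cv2.INTER_CUBIC))
d=np.load('t8.npy'); hsv=cv2.cvtColor(im,cv2.COLOR_RGB2HSV)
m=(hsv[...,1]>90)&(abs(hsv[...,0].astype(int)-20)<10); m[:210]=0;m[275:]=0;m[:,:265]=0;m[:,330:]=0
v,u=np.nonzero(m&(d>0)); P=atdepth('top',np.c_[u,v],d[v,u]); print(len(P),P.min(0),P.max(0))
```

```text
181 [ 0.4115567  -0.03580171  0.0058893 ] [0.44337119 0.00971166 0.05287731]
```

View pics/t8z.png

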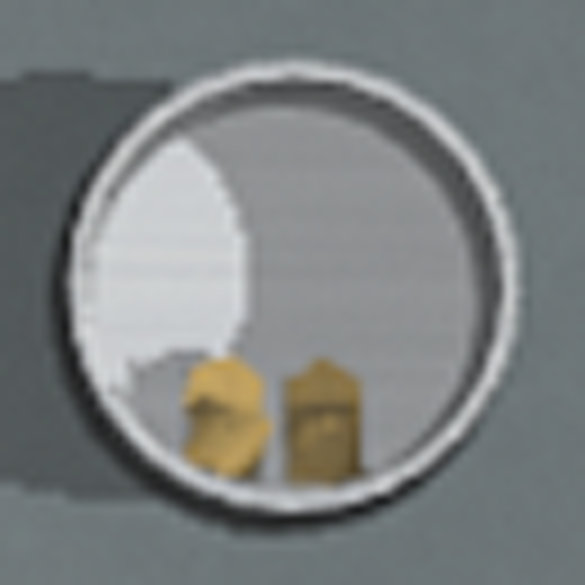

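All four nuts are in the tin, in two stacked pairs with their tops at about z 0.05, below the lid plug's 0.066. Next I refine the lid position.

Run:
```python
from h import *
im=np.load('t8im.npy'); d=np.load('t8.npy'); hsv=cv2.cvtColor(im,cv2.COLOR_RGB2HSV)
def circ(X):
    A=np.c_[2*X[:,:2],np.ones(len(X))]; s=np.linalg.lstsq(A,(X[:,:2]**2).sum(1),rcond=None)[0]; return s[:2],np.sqrt(s[2]+s[:2]@s[:2])
m=((hsv[...,1]>150)&(abs(hsv[...,0].astype(int)-110)<12)).astype(np.uint8); m[:200]=0;m[275:]=0;m[:,:350]=0;m[:,430:]=0
c=max(cv2.findContours(m,cv2.RETR_EXTERNAL,cv2.CHAIN_APPROX_NONE)[0],key=cv2.contourArea)[:,0]
print('lid',circ(onplane('top',c,.022)))
m=((hsv[...,1]>150)&(hsv[...,0]<20)).astype(np.uint8); m[:215]=0;m[260:]=0;m[:,:370]=0;m[:,415:]=0
v,u=np.nonzero(m);P=atdepth('top',np.c_[u,v],d[v,u]);q=P[(P[:,2]>.06)];print('knob',q.mean(0),len(q)); 
# tin rim outer edge: gradient
v,u=np.mgrid[205:280,260:335]; P=atdepth('top',np.c_[u.ravel(),v.ravel()],d[v,u].ravel())
q=P[(P[:,2]>.076)&(P[:,2]<.085)];print('tin',circ(q),len(q))
si,sd=bot.camera('side'); h=cv2.cvtColor(si,cv2.COLOR_RGB2HSV)
m=((h[...,1]>150)&(h[...,0]<20)); m[:160]=0;m[185:]=0;m[:,:330]=0;m[:,355:]=0
v,u=np.nonzero(m); print('side knob px',u.mean(),v.mean(),len(u),onplane('side',[[u.mean(),v.mean()]],.056), np.median(atdepth('side',np.c_[u,v],sd[v,u]),0))
v,u=np.mgrid[185:245,285:350]; P=atdepth('side',np.c_[u.ravel(),v.ravel()],sd[v,u].ravel())
q=P[(P[:,2]>.077)&(P[:,2]<.084)];print('tin side',cv2.minEnclosingCircle(q[:,:2].astype(np.float32)),circ(q),len(q))
```

```text
lid (array([ 0.4784599 , -0.25354213]), np.float64(0.07087935768967225))
knob [ 0.47837571 -0.25345915  0.06916609] 61
tin (array([ 0.46037593, -0.01464023]), np.float64(0.057797293704510304)) 251
side knob px 342.12698412698415 169.984126984127 63 [[ 0.47973249 -0.25295578  0.056     ]] [ 0.47703099 -0.24483798  0.06081836]
tin side ((0.4627591371536255, -0.012880840338766575), 0.06155456602573395) (array([ 0.46222384, -0.01305603]), np.float64(0.05773444783199153)) 259
```

Call:
{"method": "jog_arm", "body": {
  "jaw": [0,0,0,0,0,0,0,0],
  "linear": [
    [0.0,0.015,0],
    [0.001,0.045,0],
    [0.001,0.08,0],
    [0.001,0.116,0],
    [0.002,0.152,0],
    [0.002,0.188,0],
    [0.002,0.224,0],
    [0.003,0.26,0]
  ],
  "delta_rot": [
    [0,0,0],
    [0,0,0],
    [0,0,0],
    [0,0,0],
    [0,0,0],
    [0,0,0],
    [0,0,0],
    [0,0,0]
  ]
}}

```text
clock: 12.7
eef_pos: [0.527, -0.0344, 0.2241]
tool_rot: [0.993, -0.12, -0.002, 0.0]
ft_force: [0.2, -0.2, -0.4]
grip_width: 0.0855
```

Run:
```python
from h import *
delta(.4785,-.2533,.16,-28,0)
```

```text
t 12.7 eef [ 0.527  -0.0344  0.2241] F [ 0.2 -0.2 -0.4] w 0.0855 q [-0.07  0.31  0.04  1.3  -0.    1.75]
 lin mm [  5.3 224.1  64.3] rot [ 0.08  0.27 14.24]
```

Call:
{"method": "jog_arm", "body": {
  "jaw": [0,0,0,0,0,0,0,0],
  "linear": [
    [0.001,0.036,0],
    [0.002,0.072,0.005],
    [0.003,0.108,0.015],
    [0.004,0.142,0.028],
    [0.005,0.175,0.042],
    [0.005,0.203,0.054],
    [0.005,0.219,0.062],
    [0.005,0.224,0.064]
  ],
  "delta_rot": [
    [0,0,2],
    [0,0,4],
    [0,0,6],
    [0,0,8],
    [0,0,10],
    [0,0,12],
    [0,0,14],
    [0,0,14.2]
  ]
}}

```text
clock: 13.37
eef_pos: [0.4775, -0.2531, 0.1585]
tool_rot: [0.97, -0.244, -0.004, -0.001]
ft_force: [-0.2, 0.3, -0.9]
grip_width: 0.0854
```

Run:
```python
from h import *
bot.camera('side')
delta(.4785,-.2533,.062,-28,0)
```

```text
t 13.42 eef [ 0.478  -0.2527  0.1592] F [-0.2 -0.9 -0.3] w 0.0851 q [-0.49  0.38 -0.04  1.16 -0.    1.58]
 lin mm [ 1.3  0.2 97.2] rot [ 0.02  0.38 -0.16]
```

Call:
{"method": "jog_arm", "body": {
  "jaw": [0,0,0,0,0,0,0,0],
  "linear": [
    [0.001,0,0.01],
    [0.001,0,0.028],
    [0.001,0,0.046],
    [0.001,0,0.064],
    [0.001,0,0.079],
    [0.001,0,0.089],
    [0.001,0,0.095],
    [0.001,0,0.097]
  ],
  "delta_rot": [
    [0,0,0],
    [0,0,0],
    [0,0,0],
    [0,0,0],
    [0,0,0],
    [0,0,0],
    [0,0,0],
    [0,0,0]
  ]
}}

```text
clock: 14.08
eef_pos: [0.4814, -0.251, 0.0646]
tool_rot: [0.971, -0.241, -0.001, -0.0]
ft_force: [0.6, -0.6, 0.7]
grip_width: 0.0853
```

Run:
```python
from h import *
im,d=bot.camera('side'); save('s9',cv2.resize(im[80:230,260:460],None,fx=3,fy=3))
delta(.4785,-.2533,.062,-28,0)
```

```text
t 14.13 eef [ 0.4817 -0.2513  0.065 ] F [ 0.3 -0.  -0.1] w 0.0855 q [-0.48  0.47 -0.17  0.93  0.    1.58]
 lin mm [-1.9  3.3  3. ] rot [-0.01  0.06  0.1 ]
```

View pics/s9.png

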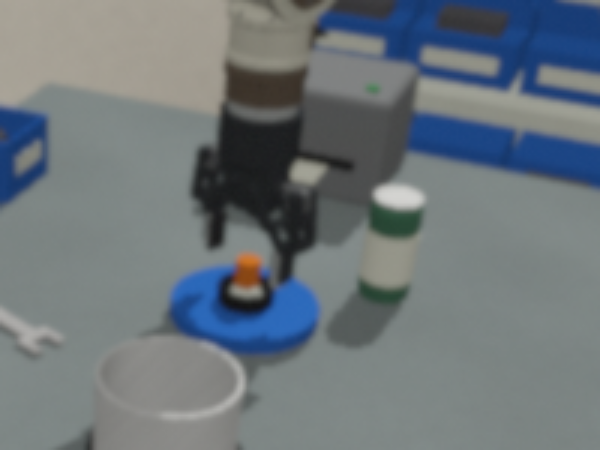

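The fingers stand either side of the orange knob (zoomed (248,270)). I apply the small correction and let it settle.

Call:
{"method": "jog_arm", "body": {
  "jaw": [0,0,0,0,0,0,0,0],
  "linear": [
    [-0.001,0.002,0.002],
    [-0.002,0.003,0.003],
    [-0.002,0.003,0.003],
    [-0.002,0.003,0.003],
    [-0.002,0.003,0.003],
    [-0.002,0.003,0.003],
    [-0.002,0.003,0.003],
    [-0.002,0.003,0.003]
  ],
  "delta_rot": [
    [0,0,0],
    [0,0,0],
    [0,0,0],
    [0,0,0],
    [0,0,0],
    [0,0,0],
    [0,0,0],
    [0,0,0]
  ]
}}

```text
clock: 14.8
eef_pos: [0.4785, -0.254, 0.0628]
tool_rot: [0.97, -0.242, 0.0, 0.0]
ft_force: [0.5, -0.3, 0.6]
grip_width: 0.0854
```

Run:
```python
from h import *
delta(.4785,-.2533,.062,-28,0)
```

```text
t 14.8 eef [ 0.4785 -0.254   0.0628] F [ 0.5 -0.3  0.6] w 0.0854 q [-0.49  0.47 -0.17  0.92 -0.    1.57]
 lin mm [-0.4 -0.6  0.8] rot [ 0.   -0.02  0.01]
```

Centred. Closing on the knob.

Call:
{"method": "jog_arm", "body": {
  "jaw": [0.3,0.5,0.6,0.65,0.7,0.8,1,1],
  "linear": [
    [0,0,0],
    [0,0,0],
    [0,0,0],
    [0,0,0],
    [0,0,0],
    [0,0,0],
    [0,0,0],
    [0,0,0]
  ],
  "delta_rot": [
    [0,0,0],
    [0,0,0],
    [0,0,0],
    [0,0,0],
    [0,0,0],
    [0,0,0],
    [0,0,0],
    [0,0,0]
  ]
}}

```text
clock: 15.47
eef_pos: [0.4786, -0.254, 0.0629]
tool_rot: [0.97, -0.242, 0.0, 0.0]
ft_force: [0.3, 0.4, 2.4]
grip_width: 0.0219
```

Run:
```python
from h import *
delta(.4785,-.2533,.062,-28,0)
im,d=bot.camera('side'); save('s10',cv2.resize(im[120:220,290:410],None,fx=5,fy=5))
```

```text
t 15.47 eef [ 0.4786 -0.254   0.0629] F [0.3 0.4 2.4] w 0.0219 q [-0.49  0.47 -0.17  0.92 -0.    1.57]
 lin mm [-0.4 -0.6  0.9] rot [ 0.   -0.03  0.02]
```

View pics/s10.png

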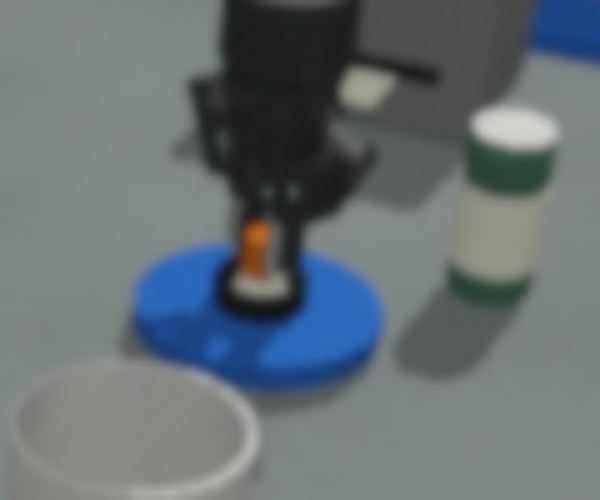

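The jaws hold the knob (21.9 mm reading). Lifting.

Call:
{"method": "jog_arm", "body": {
  "jaw": [1,1,1,1,1,1,1,1],
  "linear": [
    [0,0,-0.004],
    [0,0,-0.014],
    [0,0,-0.03],
    [0,0,-0.05],
    [0,0,-0.072],
    [0,0,-0.094],
    [0,0,-0.112],
    [0,0,-0.12]
  ],
  "delta_rot": [
    [0,0,0],
    [0,0,0],
    [0,0,0],
    [0,0,0],
    [0,0,0],
    [0,0,0],
    [0,0,0],
    [0,0,0]
  ]
}}

```text
clock: 16.18
eef_pos: [0.4795, -0.2545, 0.1859]
tool_rot: [0.97, -0.242, 0.002, 0.001]
ft_force: [-0.6, -0.3, -1.8]
grip_width: 0.0217
```

Run:
```python
from h import *
delta(.4605,-.0152,.182,-28,0)
im,d=bot.camera('side'); save('s11',cv2.resize(im[80:230,260:460],None,fx=3,fy=3))
```

```text
t 16.18 eef [ 0.4795 -0.2545  0.1859] F [-0.6 -0.3 -1.8] w 0.0217 q [-0.49  0.36 -0.    1.21  0.    1.57]
 lin mm [-129.  -202.4    3.3] rot [-0.   -0.25  0.02]
```

View pics/s11.png

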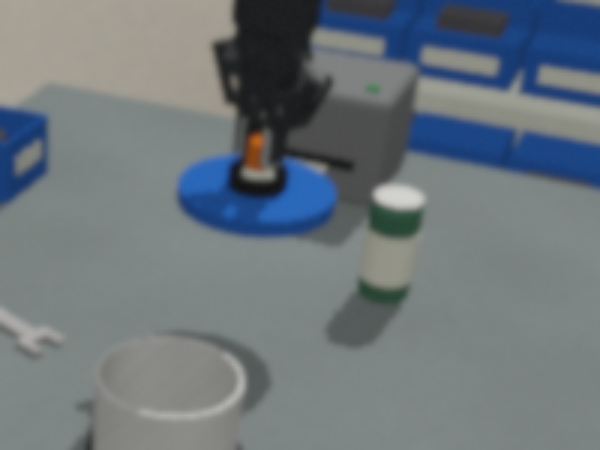

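Call:
{"method": "jog_arm", "body": {
  "jaw": [1,1,1,1,1,1,1,1],
  "linear": [
    [-0.002,-0.003,0],
    [-0.006,-0.01,0],
    [-0.013,-0.02,0],
    [-0.022,-0.034,0],
    [-0.032,-0.05,0],
    [-0.043,-0.067,0],
    [-0.054,-0.084,0],
    [-0.065,-0.102,0]
  ],
  "delta_rot": [
    [0,0,0],
    [0,0,0],
    [0,0,0],
    [0,0,0],
    [0,0,0],
    [0,0,0],
    [0,0,0],
    [0,0,0]
  ]
}}

```text
clock: 16.9
eef_pos: [0.4673, -0.1311, 0.1812]
tool_rot: [0.97, -0.242, -0.002, -0.0]
ft_force: [0.3, 0.5, -2.6]
grip_width: 0.0223
```

Call:
{"method": "jog_arm", "body": {
  "jaw": [1,1,1,1,1,1,1,1],
  "linear": [
    [-0.011,-0.018,0],
    [-0.022,-0.035,0],
    [-0.033,-0.052,0],
    [-0.043,-0.068,0],
    [-0.052,-0.082,0],
    [-0.059,-0.092,0],
    [-0.063,-0.098,0],
    [-0.064,-0.1,0]
  ],
  "delta_rot": [
    [0,0,0],
    [0,0,0],
    [0,0,0],
    [0,0,0],
    [0,0,0],
    [0,0,0],
    [0,0,0],
    [0,0,0]
  ]
}}

```text
clock: 17.57
eef_pos: [0.458, -0.0133, 0.1817]
tool_rot: [0.971, -0.241, -0.001, 0.0]
ft_force: [-0.6, -0.6, -2.6]
grip_width: 0.0219
```

Run:
```python
from h import *
im,d=bot.camera('side'); save('s12',cv2.resize(im[100:250,230:430],None,fx=3,fy=3))
delta(.4607,-.0149,.18,-28,0)
```

```text
t 17.62 eef [ 0.4584 -0.0137  0.1819] F [-0.   0.2 -3. ] w 0.022 q [-0.03  0.2  -0.22  1.15  0.    2.03]
 lin mm [ 2.6 -0.   1.9] rot [0.03 0.1  0.13]
```

View pics/s12.png

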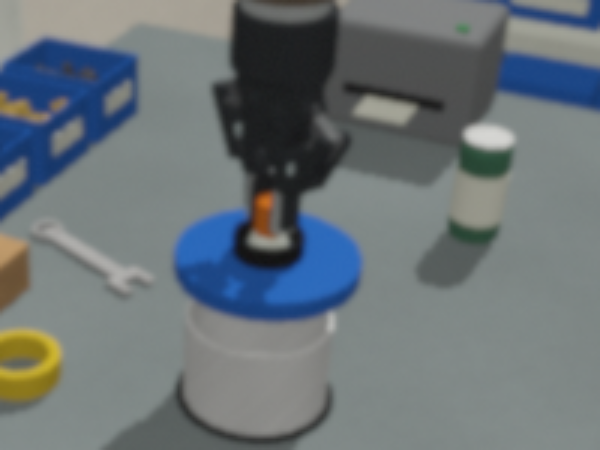

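The pair hangs level over the tin. I lower it to just above the rim with a 2 mm centring correction.

Call:
{"method": "jog_arm", "body": {
  "jaw": [1,1,1,1,1,1,1,1],
  "linear": [
    [0.001,0,0.002],
    [0.002,0,0.006],
    [0.002,0,0.012],
    [0.002,0,0.018],
    [0.002,0,0.023],
    [0.002,0,0.026],
    [0.002,0,0.028],
    [0.002,0,0.028]
  ],
  "delta_rot": [
    [0,0,0],
    [0,0,0],
    [0,0,0],
    [0,0,0],
    [0,0,0],
    [0,0,0],
    [0,0,0],
    [0,0,0]
  ]
}}

```text
clock: 18.28
eef_pos: [0.4607, -0.0161, 0.154]
tool_rot: [0.97, -0.242, -0.001, 0.0]
ft_force: [0.8, -0.9, -2.6]
grip_width: 0.022
```

Run:
```python
from h import *
im,d=bot.camera('side'); save('s13',cv2.resize(im[100:250,230:430],None,fx=3,fy=3))
delta(.4607,-.0149,.129,-28,0)
# blue disc fit in side view vs tin
h=cv2.cvtColor(im,cv2.COLOR_RGB2HSV); v,u=np.mgrid[160:230,270:370]
P=atdepth('side',np.c_[u.ravel(),v.ravel()],d[v,u].ravel()); hh=h[v,u].reshape(-1,3)
b=(hh[:,1]>150)&(abs(hh[:,0].astype(int)-110)<12)&(P[:,2]>.09)
print(cv2.minEnclosingCircle(P[b,:2].astype(np.float32)),np.percentile(P[b,2],[5,50,95]))
A=np.c_[P[b,:2],np.ones(b.sum())]; z=P[b,2]; k=abs(z-np.median(z))<.006; s=np.linalg.lstsq(A[k],z[k],rcond=None)[0]; print('tilt deg',np.degrees(s[:2]))
```

```text
t 18.33 eef [ 0.461  -0.016   0.1544] F [-0.  -0.9 -2.3] w 0.0218 q [-0.03  0.23 -0.26  1.08  0.    2.02]
 lin mm [-0.7 -0.9 25.4] rot [0.01 0.03 0.  ]
((0.3166492283344269, 0.3485991060733795), 0.45351988077163696) [0.10517575 0.11415533 0.11651603]
tilt deg [ 0.3146903  -0.69793058]
```

View pics/s13.png

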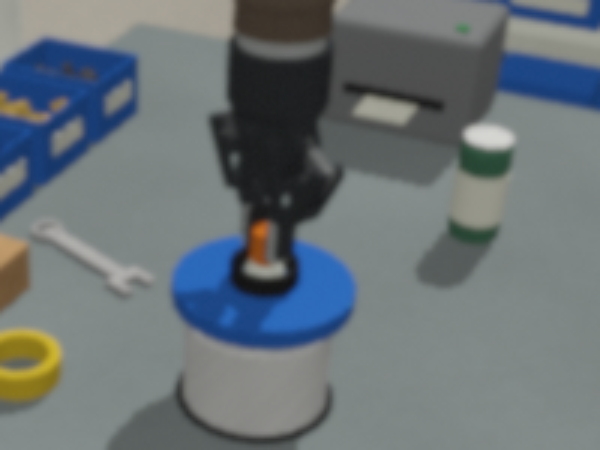

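Still level and centred on the tin (disc centre at zoomed (264,290)). Lowering further and watching the force.

Call:
{"method": "jog_arm", "body": {
  "jaw": [1,1,1,1,1,1,1,1],
  "linear": [
    [-0.0005,-0.0005,0.002],
    [-0.0005,-0.0005,0.005],
    [-0.0005,-0.0005,0.008],
    [-0.0005,-0.0005,0.011],
    [-0.0005,-0.0005,0.014],
    [-0.0005,-0.0005,0.016],
    [-0.0005,-0.0005,0.018],
    [-0.0005,-0.0005,0.018]
  ],
  "delta_rot": [
    [0,0,0],
    [0,0,0],
    [0,0,0],
    [0,0,0],
    [0,0,0],
    [0,0,0],
    [0,0,0],
    [0,0,0]
  ]
}}

```text
clock: 19.0
eef_pos: [0.4606, -0.0153, 0.1362]
tool_rot: [0.97, -0.242, -0.0, 0.0]
ft_force: [0.9, 0.4, -2.9]
grip_width: 0.0221
```

Call:
{"method": "jog_arm", "body": {
  "jaw": [1,1,1,1,1,1,1,1],
  "linear": [
    [0,0,0.001],
    [0,0,0.002],
    [0,0,0.003],
    [0,0,0.004],
    [0,0,0.005],
    [0,0,0.005],
    [0,0,0.005],
    [0,0,0.005]
  ],
  "delta_rot": [
    [0,0,0],
    [0,0,0],
    [0,0,0],
    [0,0,0],
    [0,0,0],
    [0,0,0],
    [0,0,0],
    [0,0,0]
  ]
}}

```text
clock: 19.67
eef_pos: [0.4609, -0.0153, 0.1317]
tool_rot: [0.97, -0.242, 0.0, 0.0]
ft_force: [-0.8, -0.3, -3.0]
grip_width: 0.022
```

Run:
```python
from h import *
im,d=bot.camera('side'); save('s14',cv2.resize(im[140:250,260:380],None,fx=5,fy=5))
delta(.4607,-.0149,.129,-28,0)
```

```text
t 19.72 eef [ 0.4609 -0.0153  0.1317] F [ 0.5 -0.4 -2.5] w 0.022 q [-0.03  0.25 -0.3   1.02 -0.    2.03]
 lin mm [-0.4 -0.2  2.7] rot [-0.   -0.01  0.01]
```

View pics/s14.png

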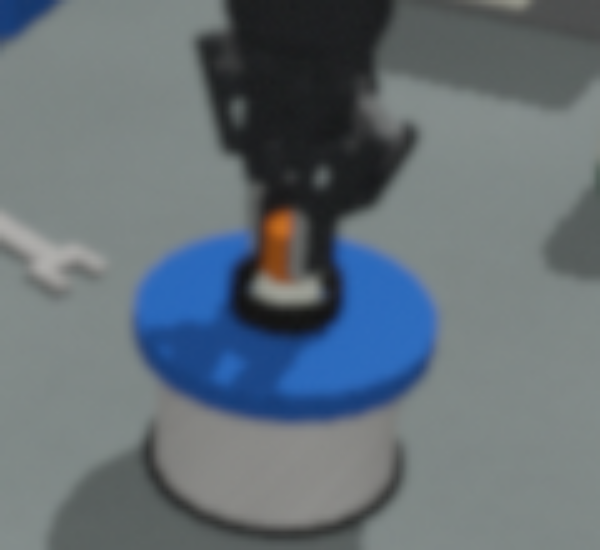

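No contact yet at z 0.132 and the plug is inside the mouth. I expect seating at about 0.129.

Call:
{"method": "jog_arm", "body": {
  "jaw": [1,1,1,1,1,1,1,1],
  "linear": [
    [0,0,0.0005],
    [0,0,0.001],
    [0,0,0.0015],
    [0,0,0.002],
    [0,0,0.0025],
    [0,0,0.003],
    [0,0,0.003],
    [0,0,0.003]
  ],
  "delta_rot": [
    [0,0,0],
    [0,0,0],
    [0,0,0],
    [0,0,0],
    [0,0,0],
    [0,0,0],
    [0,0,0],
    [0,0,0]
  ]
}}

```text
clock: 20.38
eef_pos: [0.4609, -0.0153, 0.1289]
tool_rot: [0.97, -0.242, 0.0, -0.0]
ft_force: [-1.8, -0.0, 0.2]
grip_width: 0.0218
```

Call:
{"method": "jog_arm", "body": {
  "jaw": [1,1,1,1,1,1,1,1],
  "linear": [
    [0,0,0.0003],
    [0,0,0.0006],
    [0,0,0.0006],
    [0,0,0.0006],
    [0,0,0.0006],
    [0,0,0.0006],
    [0,0,0.0006],
    [0,0,0.0006]
  ],
  "delta_rot": [
    [0,0,0],
    [0,0,0],
    [0,0,0],
    [0,0,0],
    [0,0,0],
    [0,0,0],
    [0,0,0],
    [0,0,0]
  ]
}}

```text
clock: 21.05
eef_pos: [0.4609, -0.0153, 0.1289]
tool_rot: [0.97, -0.242, 0.0, -0.0]
ft_force: [-2.4, 0.4, 6.9]
grip_width: 0.0217
```

Run:
```python
from h import *
im,d=bot.camera('side'); save('s15',cv2.resize(im[140:250,260:380],None,fx=5,fy=5))
delta(.4607,-.0149,.129,-28,0)
```

```text
t 21.1 eef [ 0.4609 -0.0153  0.1289] F [-2.8 -0.1  5.8] w 0.0221 q [-0.03  0.26 -0.3   1.01  0.    2.03]
 lin mm [-0.3 -0.2 -0.1] rot [-0.02 -0.03  0.01]
```

View pics/s15.png

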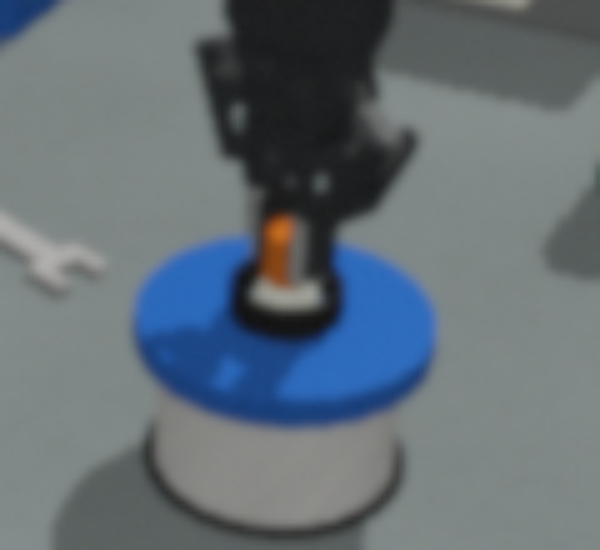

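Seated: z stops at 0.1289, as predicted, and the contact force rises to about +6 N. I back the command off 0.6 mm and open gradually.

Call:
{"method": "jog_arm", "body": {
  "jaw": [1,1,0.7,0.6,0.4,0.2,0,0],
  "linear": [
    [0,0,-0.0004],
    [0,0,-0.0006],
    [0,0,-0.0006],
    [0,0,-0.0006],
    [0,0,-0.0006],
    [0,0,-0.0006],
    [0,0,-0.0006],
    [0,0,-0.0006]
  ],
  "delta_rot": [
    [0,0,0],
    [0,0,0],
    [0,0,0],
    [0,0,0],
    [0,0,0],
    [0,0,0],
    [0,0,0],
    [0,0,0]
  ]
}}

```text
clock: 21.77
eef_pos: [0.461, -0.0153, 0.1286]
tool_rot: [0.97, -0.242, 0.0, -0.0]
ft_force: [1.0, -0.7, -1.2]
grip_width: 0.08
```

Run:
```python
from h import *
im,d=bot.camera('side'); save('s16',cv2.resize(im[140:250,260:380],None,fx=5,fy=5))
delta(.4607,-.0149,.108,-28,0)
h=cv2.cvtColor(im,cv2.COLOR_RGB2HSV)
m=(h[...,1]>150)&(h[...,0]<20); m[:160]=0;m[200:]=0;m[:,:300]=0;m[:,:300]=0;m[:,340:]=0
v,u=np.nonzero(m); print('knob',u.mean(),v.mean(),len(u),onplane('side',[[u.mean(),v.mean()]],.122))
```

```text
t 21.82 eef [ 0.461  -0.0153  0.1287] F [ 0.5  0.7 -0.3] w 0.0849 q [-0.03  0.26 -0.3   1.01  0.    2.03]
 lin mm [-0.4 -0.2 20.7] rot [-0.   -0.01  0.01]
knob 317.2857142857143 190.28571428571428 105 [[ 0.46132564 -0.01375213  0.122     ]]
```

View pics/s16.png

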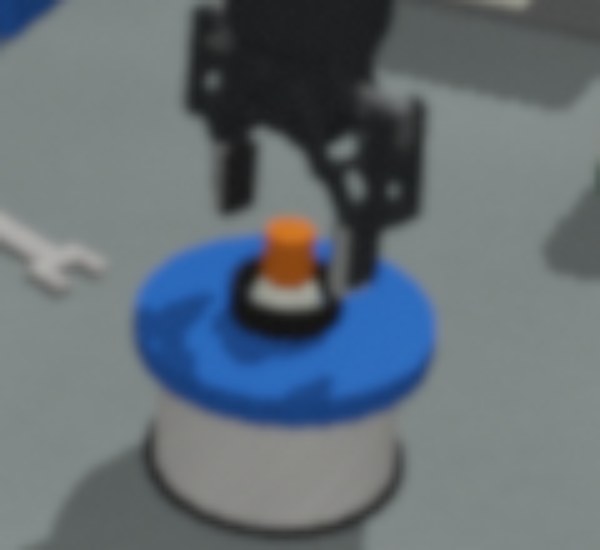

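The fingers are open, the knob at zoomed (290,250) is upright, and the collar is concentric. Descending about 24 mm around the collar.

Call:
{"method": "jog_arm", "body": {
  "jaw": [0,0,0,0,0,0,0,0],
  "linear": [
    [0,0,0.002],
    [0,0,0.006],
    [0,0,0.011],
    [0,0,0.016],
    [0,0,0.02],
    [0,0,0.023],
    [0,0,0.0245],
    [0,0,0.0245]
  ],
  "delta_rot": [
    [0,0,0],
    [0,0,0],
    [0,0,0],
    [0,0,0],
    [0,0,0],
    [0,0,0],
    [0,0,0],
    [0,0,0]
  ]
}}

```text
clock: 22.48
eef_pos: [0.4605, -0.0152, 0.1036]
tool_rot: [0.97, -0.242, -0.0, 0.0]
ft_force: [0.5, 0.1, 0.5]
grip_width: 0.0857
```

Run:
```python
from h import *
im,d=bot.camera('side'); save('s17',cv2.resize(im[140:250,260:380],None,fx=5,fy=5))
delta(.4607,-.0149,.104,-28,0)
```

```text
t 22.53 eef [ 0.4608 -0.0153  0.104 ] F [-0.8 -0.5 -1.1] w 0.0853 q [-0.03  0.29 -0.34  0.95 -0.    2.03]
 lin mm [-0.2 -0.3 -0. ] rot [0.01 0.02 0.02]
```

View pics/s17.png

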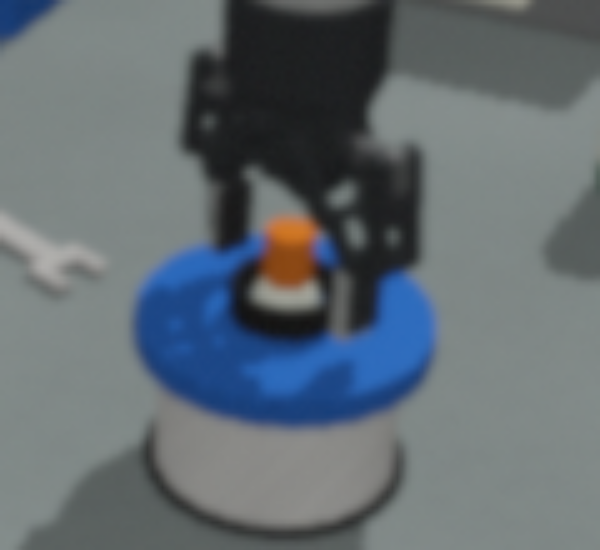

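Call:
{"method": "jog_arm", "body": {
  "jaw": [0.1,0.18,0.24,0.28,0.31,0.34,0.36,0.38],
  "linear": [
    [0,0,0],
    [0,0,0],
    [0,0,0],
    [0,0,0],
    [0,0,0],
    [0,0,0],
    [0,0,0],
    [0,0,0]
  ],
  "delta_rot": [
    [0,0,0],
    [0,0,0],
    [0,0,0],
    [0,0,0],
    [0,0,0],
    [0,0,0],
    [0,0,0],
    [0,0,0]
  ]
}}

```text
clock: 23.2
eef_pos: [0.461, -0.0153, 0.105]
tool_rot: [0.97, -0.242, 0.0, -0.0]
ft_force: [-2.4, 0.3, 6.3]
grip_width: 0.0543
```

Call:
{"method": "jog_arm", "body": {
  "jaw": [0.45,0.6,0.8,1,1,1,1,1],
  "linear": [
    [0,0,0],
    [0,0,0],
    [0,0,0],
    [0,0,0],
    [0,0,0],
    [0,0,0],
    [0,0,0],
    [0,0,0]
  ],
  "delta_rot": [
    [0,0,0],
    [0,0,0],
    [0,0,0],
    [0,0,0],
    [0,0,0],
    [0,0,0],
    [0,0,0],
    [0,0,0]
  ]
}}

```text
clock: 23.87
eef_pos: [0.461, -0.0152, 0.105]
tool_rot: [0.97, -0.242, 0.0, -0.0]
ft_force: [-2.5, 0.5, 6.6]
grip_width: 0.0539
```

Run:
```python
from h import *
im,d=bot.camera('side'); save('s18',cv2.resize(im[140:250,260:380],None,fx=5,fy=5))
delta(.4607,-.0149,.104,-28,0)
h=cv2.cvtColor(im,cv2.COLOR_RGB2HSV)
m=(h[...,1]>150)&(h[...,0]<20); m[:160]=0;m[200:]=0;m[:,:300]=0;m[:,340:]=0
v,u=np.nonzero(m); print('knob',u.mean(),v.mean(),len(u))
```

```text
t 23.92 eef [ 0.4611 -0.0153  0.1051] F [-2.3 -0.3  7. ] w 0.0536 q [-0.03  0.28 -0.34  0.95  0.    2.03]
 lin mm [-0.5 -0.2  1.1] rot [-0.03 -0.04  0.  ]
knob 316.81889763779526 189.66141732283464 127
```

View pics/s18.png

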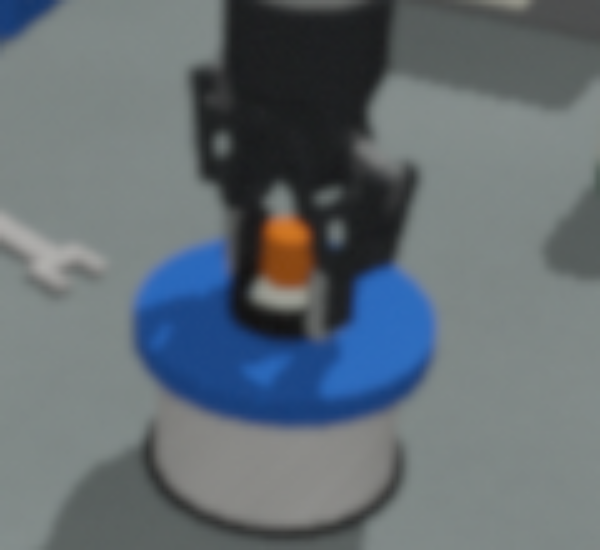

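The jaws are on the collar (53.6 mm reading, same −2 mm offset as the knob). The +7 N suggests the tips lightly touch the lid disc, which is harmless. I lift slowly first, then look.

Call:
{"method": "jog_arm", "body": {
  "jaw": [1,1,1,1,1,1,1,1],
  "linear": [
    [0,0,-0.001],
    [0,0,-0.002],
    [0,0,-0.004],
    [0,0,-0.007],
    [0,0,-0.01],
    [0,0,-0.013],
    [0,0,-0.015],
    [0,0,-0.016]
  ],
  "delta_rot": [
    [0,0,0],
    [0,0,0],
    [0,0,0],
    [0,0,0],
    [0,0,0],
    [0,0,0],
    [0,0,0],
    [0,0,0]
  ]
}}

```text
clock: 24.58
eef_pos: [0.4612, -0.0153, 0.1206]
tool_rot: [0.97, -0.242, 0.0, -0.0]
ft_force: [0.5, 1.0, -0.9]
grip_width: 0.054
```

Run:
```python
from h import *
im,d=bot.camera('side'); save('s19',cv2.resize(im[140:250,260:380],None,fx=5,fy=5))
delta(.4607,-.0149,.24,-28,0)
h=cv2.cvtColor(im,cv2.COLOR_RGB2HSV)
m=(h[...,1]>150)&(h[...,0]<20); m[:160]=0;m[200:]=0;m[:,:300]=0;m[:,340:]=0
v,u=np.nonzero(m); print('knob',u.mean(),v.mean(),len(u))
```

```text
t 24.63 eef [ 0.4612 -0.0153  0.1207] F [ 0.  -0.1 -1.1] w 0.0541 q [-0.03  0.27 -0.32  0.99 -0.    2.03]
 lin mm [-5.000e-01 -1.000e-01 -1.193e+02] rot [-0.02 -0.04  0.02]
knob 316.85981308411215 189.82242990654206 107
```

View pics/s19.png

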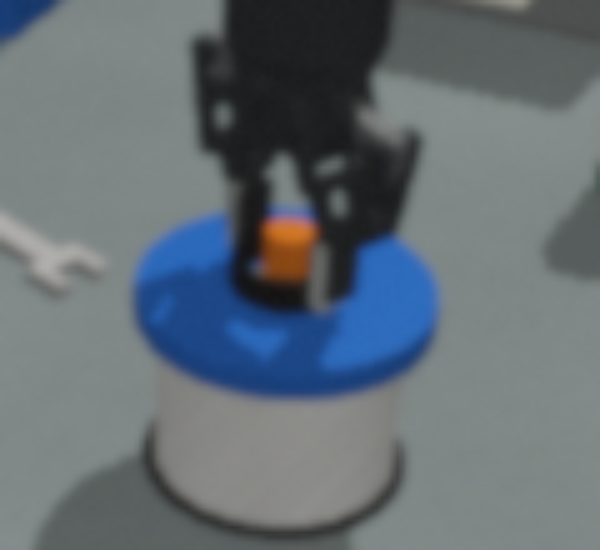

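The outer lid rises alone: the knob is still at pixel (317,190) and the load is −1.1 N, which fits 120 g. Continuing straight up.

Call:
{"method": "jog_arm", "body": {
  "jaw": [1,1,1,1,1,1,1,1],
  "linear": [
    [0,0,-0.004],
    [0,0,-0.012],
    [0,0,-0.022],
    [0,0,-0.032],
    [0,0,-0.042],
    [0,0,-0.052],
    [0,0,-0.06],
    [0,0,-0.064]
  ],
  "delta_rot": [
    [0,0,0],
    [0,0,0],
    [0,0,0],
    [0,0,0],
    [0,0,0],
    [0,0,0],
    [0,0,0],
    [0,0,0]
  ]
}}

```text
clock: 25.3
eef_pos: [0.4616, -0.0153, 0.1858]
tool_rot: [0.97, -0.242, 0.001, -0.0]
ft_force: [0.2, -0.3, -1.4]
grip_width: 0.0541
```

Call:
{"method": "jog_arm", "body": {
  "jaw": [1,1,1,1,1,1,1,1],
  "linear": [
    [0,0,-0.004],
    [0,0,-0.012],
    [0,0,-0.022],
    [0,0,-0.032],
    [0,0,-0.042],
    [0,0,-0.05],
    [0,0,-0.055],
    [0,0,-0.056]
  ],
  "delta_rot": [
    [0,0,0],
    [0,0,0],
    [0,0,0],
    [0,0,0],
    [0,0,0],
    [0,0,0],
    [0,0,0],
    [0,0,0]
  ]
}}

```text
clock: 25.97
eef_pos: [0.4614, -0.0153, 0.2411]
tool_rot: [0.97, -0.242, 0.001, -0.0]
ft_force: [-0.1, 0.0, -1.8]
grip_width: 0.0541
```

Call:
{"method": "jog_arm", "body": {
  "jaw": [1,1,1,1,1,1,1,1],
  "linear": [
    [0,0,0],
    [0,0,0],
    [0,0,0],
    [0,0,0],
    [0,0,0],
    [0,0,0],
    [0,0,0],
    [0,0,0]
  ],
  "delta_rot": [
    [0,0,0],
    [0,0,0],
    [0,0,0],
    [0,0,0],
    [0,0,0],
    [0,0,0],
    [0,0,0],
    [0,0,0]
  ]
}}

```text
clock: 26.63
eef_pos: [0.4609, -0.0153, 0.2401]
tool_rot: [0.97, -0.242, -0.0, 0.0]
ft_force: [-0.4, 0.1, -1.2]
grip_width: 0.0541
```

Run:
```python
from h import *
delta(.4607,-.0149,.24,-28,0)
im,d=bot.camera('side'); save('s20',im)
h=cv2.cvtColor(im,cv2.COLOR_RGB2HSV)
m=(h[...,1]>150)&(h[...,0]<20); m[:175]=0;m[205:]=0;m[:,:300]=0;m[:,340:]=0
v,u=np.nonzero(m); print('knob',u.mean(),v.mean(),len(u),onplane('side',[[u.mean(),v.mean()]],.122))
v,u=np.mgrid[60:175,250:400]; hh=h[v,u].reshape(-1,3); P=atdepth('side',np.c_[u.ravel(),v.ravel()],d[v,u].ravel())
b=(hh[:,1]>150)&(abs(hh[:,0].astype(int)-110)<12)&(d[v,u].ravel()>0)&(P[:,2]>.19)&(P[:,2]<.26)&(np.hypot(P[:,0]-.46,P[:,1]+.015)<.08); z=P[b,2]
k=abs(z-np.median(z))<.006
s=np.linalg.lstsq(np.c_[P[b][k,:2],np.ones(k.sum())],z[k],rcond=None)[0]; print('disc z',np.median(z),'tilt',np.degrees(s[:2]),k.sum())
# flange of inner: white pts
v,u=np.mgrid[170:240,280:360]; P=atdepth('side',np.c_[u.ravel(),v.ravel()],d[v,u].ravel())
q=P[(P[:,2]>.0815)&(P[:,2]<.09)]; s=np.linalg.lstsq(np.c_[q[:,:2],np.ones(len(q))],q[:,2],rcond=None)[0]; print('inner top',np.median(q[:,2]),np.degrees(s[:2]),cv2.minEnclosingCircle(q[:,:2].astype(np.float32)))
```

```text
t 26.63 eef [ 0.4609 -0.0153  0.2401] F [-0.4  0.1 -1.2] w 0.0541 q [-0.03  0.17 -0.11  1.29 -0.    2.03]
 lin mm [-0.3 -0.2  0.1] rot [0.   0.01 0.01]
knob 317.2674418604651 190.2906976744186 86 [[ 0.46135501 -0.01371085  0.122     ]]
disc z 0.22398423595292055 tilt [ 0.38050754 -0.8570753 ] 1154
inner top 0.08530322088599951 [ 0.14300668 -0.10527653] ((0.4638672471046448, -0.014063680544495583), 0.0649522915482521)
```

View pics/s20.png

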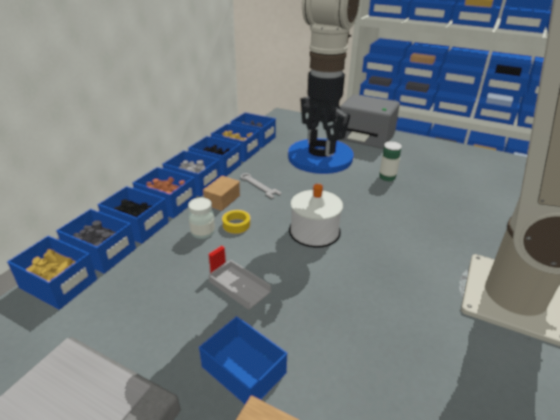

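The inner lid is seated: its flange top is at z 0.085 and level, and the knob is still at pixel (317,190). The outer lid is held level about 13.5 cm above where it sat, the tray is upright and the bystanders have not moved. Handing in.

```bash
python3 -c "
from h import *
print(bot.job_done())"
```

```text
the job is handed in; nothing more can be done
None
```

The job is done and handed in at about 26.7 s of the 72 s allowed.

- **Nuts:** All four were tipped into the tin. The top view showed them as two stacked pairs, with their tops at about z = 0.05 m, below the lid's plug.
- **Tray:** It is back upright and empty, about 3 mm from where it started.
- **Inner lid:** I lowered the pair by the knob until it seated. TCP height stopped at 0.129 m as predicted, with about 6–7 N of contact force. After the outer lid came off, the knob was in the same place in the picture and the flange was level at about z = 0.085 m.
- **Outer lid:** It was lifted by its collar and is held still about 13.5 cm above where it sat. The measured load is −1.2 N, which matches the lid alone. The depth fit shows under 1° of tilt.
- **Other things:** The bystanders show no movement in the last picture. I judged this by eye, not by measuring.

Two checks were less clean. When I closed on the collar there was about 7 N of upward force, probably the fingertips touching the lid's disc; it went away on lifting. The two cameras also disagreed by about 2 mm on the tin's position, which is within the calibration error.

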